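# Scoop the bath balls into the tin

## Robot

A 7-joint arm with a two-finger parallel gripper is mounted at the origin on the work surface. World frame = base frame: x ahead of the robot, y to its left, z up, the work surface at z = 0. Lengths are in m, angles in rad, forces in N, time in s.
With the tool pointing down it reaches from about 0.4 to 0.85 m from the base axis. Payload 4.5 kg.
Tool frame: the origin (TCP) lies midway between the tips of the shut fingers; the grasp point (between the pads) lies 19 mm behind it; z points along the fingers, y is the line along which they close (so a half turn about z gives the same grasp; the last joint's range is limited). The gripper opens to 88 mm and grips with 3 to 60 N. Pads are 18 mm wide; open, the fingers measure 123 mm over their backs; the gripper's body (75 mm by 187 mm) begins 45 mm behind the grasp point.
Start: joints at [-1.074, 0.689, -0.195, 1.565, 0.157, 0.902, -0.215], TCP at [0.279, 0.559, 0.239] pointing down, gripper open.
Joint ranges: [-3.01, 3.01], [-0.46, 2.08], [-1.47, 1.51], [0.13, 2.56], [-1, 4.14], [0.04, 2.09], [-2.66, 2.66]. Speed limits (rad/s): [2.57, 2.57, 3.14, 3.14, 3.14, 3.14, 3.14].

## Interface

Orientations are given as a unit quaternion [x, y, z, w].
In Python, from plant import sensors, eyes, finish_job gives the robot as it stands.
- The arm moves only by the tool send_rows, never from a script. Its argument "rows" is text: rows parted by semicolons, each of 4 numbers parted by spaces: the shift along the tool's x, y, z normalised to -1 to 1, where 1 is 30 cm, then the turn about the tool's z normalised to -1 to 1, where 1 is 2 pi rad. A call has 1 to 10 rows; each row is the pose to reach, as a shift and turn from the pose commanded when the call began, along the tool's axes at that moment, turning the shorter way round; what a row does not reach only later rows make up. A row lasts 1/12 s, in which the tool goes at most 41.7 mm and 7.16 degrees, less where a joint would pass 70% of its speed; a pose out of reach is approached as far as the arm can. A call with a number of a shift or a turn outside -1 to 1 is refused whole. A call with a gripper value outside its range is refused whole. "jaw" is the closure, from -1 (fully open) to 1 (shut), set as the call begins (left out, the last holds). The fingers move at their own pace and stop on an object; "force" is the grip in N (left out, the last holds). Time passes only in rows, so rows that repeat a pose let the fingers close. It gives the time, the measured TCP pose, the force, the opening and the grip force at its end, in the units of the state.
- sensors.get_state(): the state, without advancing time (a new reading comes with each control period).
- eyes.snapshot(name): name is "scene" or "top" or "wrist"; returns (picture, depth): 420x560x3 uint8, red, green, blue; 420x560 float32, m along the optical axis (not along the pixel's ray), 0 where there is no reading.
- eyes.calibration(name): a dict with "fov_y" (degrees; the focal length in pixels is half the picture's height over the tangent of half this angle, whatever the lens; pixels are square), "cx", "cy" (the principal point, pixels), "world_from_camera" (4x4, takes a point from camera to world coordinates). Camera axes: x right, y down, z forward; pixel columns grow to the right and rows downward; lengths in m; the calibration is good to about 2 mm. A picture is of the moment at which its call begins: read the wrist's pose just before it. calibration takes no time and is no camera call; for the wrist camera it gives the pose at the moment of the call.
- finish_job(): hands the job in; it is judged then, once.
The state is a dict: "clock": time; "q": joint angles; "qd": joint speeds; "joint_torque": joint torques, N m; "tool_pos": TCP position; "eef_rot": TCP orientation; "contact_force": force on the tool from outside, world axes, zero at the start; "moment": the same for the moment, N m; "opening": opening from 0.0 (shut) to 1.0 (fully open); "finger_force": force on a finger pad.
Only numpy, scipy, OpenCV 4.12 (cv2) and the standard library are available. Lean on these libraries where they do the work, as an engineer would, in place of code of your own. Each camera call takes 0.05 s, during which the arm holds its last target. There are 200 camera calls.

## Task

Take the scoop by its handle, scoop all three bath balls out of the shallow ceramic tray and tip them into the wide open tin, without the gripper touching the balls and without bearing down hard on the ceramic. Then lay the empty scoop flat on the bare table, clear of tray and tin. Leave the tin standing upright about where it is and do not disturb the other vanity things.

Things in the scene. Friction and masses are not known exactly. Their poses are not given: they have to be found in the camera images.
- scoop: loose scoop, 225 mm long, 0.16 kg. Aluminium pan 110 (x) by 96 mm (y), floor 2.2 mm thick, open at its +x edge (the lip); cheeks 3 mm thick, 36 mm high, raked to 8 near the lip, back wall 40 mm. A wooden handle runs from it backwards (-x), rising at 20 degrees: bar 20 mm wide (y), 26 deep, 120 long, middle at (-109, 0, 44) mm. Origin: middle of the pan's underside; z up. Starts flat on the table
- scoop_grip (a point): point on the axis of the scoop's handle, at (-105, 0, 42.5) mm in the scoop's frame; good place to pinch across the 20 mm width
- scoop_lip (a point): middle of the lower edge of the scoop's lip, at (55, 0, 0) mm in the scoop's frame
- tray: fixed shallow white ceramic tray. Inner floor 170 (x) by 106 mm (y), 6 mm above the table; long sides: upright walls 6 mm thick, top 34 mm above the table; both ends: ramps rising outwards at 45 degrees from the floor's edge (x = +/-85 mm) to 34 mm height at x = +/-113 mm. Origin: middle of the underside; x along the length, z up. The balls lie in its middle and +x half
- ball0: hard, smooth, waxy white bath ball, 38 mm diameter, about 35 g, lying in the tray; it rolls when pushed. Origin: its centre
- ball1: another such ball, origin at its centre
- ball2: another such ball, origin at its centre
- tin: loose open round aluminium tin, outer radius 72 mm, wall 3 mm, 75 mm high, inner floor about 5 mm up, 0.35 kg, standing on the table. Origin: centre of its underside, z up
- pump_bottle: bystander: frosted plastic pump bottle with closed press-top, 62 mm across, 158 mm tall; origin under its middle
- brush_canister: bystander: aluminium canister with brushes, 72 mm across, about 215 mm tall; origin under its middle
- eyelash_curler: bystander: metal eyelash curler lying flat, about 115 mm long (x), 75 mm wide, 16 mm high; origin under its middle
- two_tier_tray: bystander: fixed two-tier white ceramic stacking tray, 110 mm (x) by 190 mm (y), 90 mm tall; origin under its middle
Not all that is in view belongs to the job. What is shaped like the scoop but red or yellow is not meant.

How it is judged:
On the way:
1. at least one ball rides in the scoop's pan, lifted clear above the tray (height (world z) of scoop above 0.08 m and ((x of ball0 in the frame of scoop between -0.056 and 0.056 m and y of ball0 in the frame of scoop between -0.049 and 0.049 m and z of ball0 in the frame of scoop between 0.01 and 0.06 m) or (x of ball1 in the frame of scoop between -0.056 and 0.056 m and y of ball1 in the frame of scoop between -0.049 and 0.049 m and z of ball1 in the frame of scoop between 0.01 and 0.06 m) or (x of ball2 in the frame of scoop between -0.056 and 0.056 m and y of ball2 in the frame of scoop between -0.049 and 0.049 m and z of ball2 in the frame of scoop between 0.01 and 0.06 m))), for 0.3 s.
At the end, for the whole second after the job is handed in: All three balls lie at rest inside the tin (centres within 60 mm of its axis and below its rim), the tin stands upright on the table (within 0.1 rad), and the scoop lies at rest flat on the table (within 0.1 rad, underside within 8 mm of the surface), touching neither tray nor tin (horizontal distance between each of ball0, ball1, ball2 and tin below 0.06 m and z of each of ball0, ball1, ball2 in the frame of tin below 0.07 m and linear speed of each of ball0, ball1, ball2 below 0.05 m/s and angle between each of tin, scoop's own z axis and vertical below 0.1 rad and height (world z) of tin below 0.006 m and height (world z) of scoop between -0.01 and 0.008 m and linear speed of scoop below 0.03 m/s and contact force between scoop and tray below 0.1 N and contact force between scoop and tin below 0.1 N).
It fails at once if the gripper or arm touches a ball (contact force between any of the fingers, the arm and ball0 above 0.3 N or contact force between any of the fingers, the arm and ball1 above 0.3 N or contact force between any of the fingers, the arm and ball2 above 0.3 N).
It fails at once if the scoop is pressed on the ceramic tray with more than 40 N (contact force between scoop and tray above 40 N).
It fails at once if the gripper or arm strikes the tray with more than 10 N (contact force between any of the fingers, the arm and tray above 10 N).
It fails at once if the tin is shifted by more than 50 mm (distance of tin from where it was at the start of the episode above 0.05 m).
It fails at once if a bystander is moved by more than 20 mm (distance of any of pump_bottle, brush_canister, eyelash_curler from where it was at the start of the episode above 0.02 m).
It also fails if it takes over 64 s, if anything falls off the work surface, if the arm or the gripper's body presses on something with over 40 N, if the wrist force passes 120 N, or if a joint passes its speed limit or range.

## Working session

There is one attempt and no reset: what is moved stays moved. The work goes in short steps, Python scripts to look and compute and a tool call to move; the robot and the scene stay as the last step left them, time stands still between calls to the robot, and variables do not carry over. Pictures are saved under pics/ and viewed, at most 10 in all, crops included, and the job is handed in when it is done.

Besides the shell and the picture viewer there is one more tool, called after ">>>" in YAML: its name, and indented under it one key for each argument. send_rows: Moves the arm, as the interface text tells. Scaled input: -1 to 1 covers 30 cm each way for a shift and 2 pi rad each way for a turn. Its arguments: {"type":"object","properties":{"rows":{"type":"string"},"jaw":{"type":"number"},"force":{"type":"number"}},"required":["rows"]}

```bash
ls; mkdir -p pics
python3 - <<'E'
from plant import sensors, eyes
import cv2, numpy as np, pickle
s=sensors.get_state(); print({k:np.round(v,3).tolist() for k,v in s.items()})
D={}
for n in ["scene","top"]:
    p,d=eyes.snapshot(n); c=eyes.calibration(n); D[n]=(p,d,c)
    cv2.imwrite(f"pics/{n}0.png",p[:,:,::-1]); print(n,c["fov_y"],c["cx"],c["cy"],np.round(c["world_from_camera"],4).tolist())
pickle.dump(D,open("d0.pkl","wb"))
E
```

```text
pics
{'clock': 0.0, 'q': [-1.074, 0.69, -0.194, 1.566, 0.157, 0.902, -0.215], 'qd': [0.001, -0.0, -0.0, 0.001, -0.0, -0.002, -0.0], 'joint_torque': [-0.001, -52.756, -1.267, -15.343, -0.053, 0.007, 0.0], 'tool_pos': [0.279, 0.559, 0.238], 'eef_rot': [0.229, 0.973, -0.001, -0.0], 'contact_force': [-0.23, 0.113, 0.497], 'moment': [-0.013, -0.026, 0.046], 'finger_force': 0.0, 'opening': 1.003}
scene 50.98115073269736 281.22090550409484 206.56434770827696 [[-0.2429, 0.8244, -0.5112, 1.2437], [0.97, 0.2119, -0.1191, 0.1867], [0.0102, -0.5248, -0.8512, 1.2607], [0.0, 0.0, 0.0, 1.0]]
top 54.551819077434814 278.1915175806252 199.72368904284568 [[-0.0018, -0.9954, 0.0955, 0.4304], [-1.0, 0.0011, -0.0072, 0.0437], [0.007, -0.0955, -0.9954, 1.0515], [0.0, 0.0, 0.0, 1.0]]
```

View pics/scene0.png

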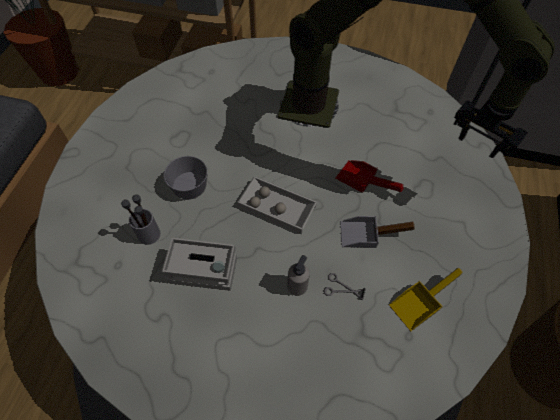

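View pics/top0.png

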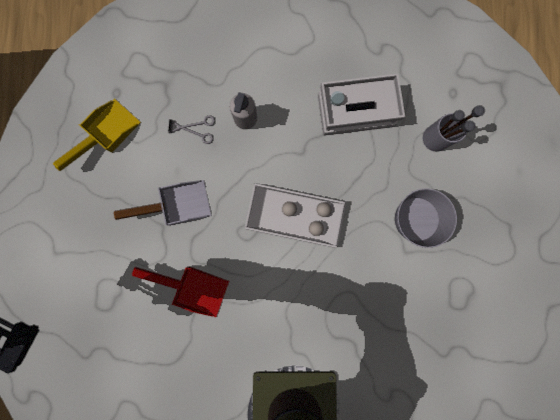

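Candidates in the top picture are the grey scoop with the brown handle at pan (186,203) and handle (137,211), the red one at (200,290), and the yellow one at (110,125). I choose the grey one. The tray is at (297,213), the balls at (290,208), (324,209) and (317,228), and the tin at (427,217). Next I measure and check with a close crop.

```bash
cat > h.py <<'E'
import numpy as np, cv2
def cloud(d,c):
    h,w=d.shape; f=h/2/np.tan(np.radians(c["fov_y"])/2)
    v,u=np.mgrid[:h,:w]; P=np.stack([(u-c["cx"])*d/f,(v-c["cy"])*d/f,d],-1)
    T=np.array(c["world_from_camera"]); return P@T[:3,:3].T+T[:3,3]
def ray(u,v,c,h=420):
    f=h/2/np.tan(np.radians(c["fov_y"])/2); T=np.array(c["world_from_camera"])
    return T[:3,3],T[:3,:3]@np.array([(u-c["cx"])/f,(v-c["cy"])/f,1])
def onplane(u,v,z,c):
    o,r=ray(u,v,c); return o+r*(z-o[2])/r[2]
def cross(a,b):  # nearest point of two rays
    (o1,r1),(o2,r2)=a,b
    t=np.linalg.lstsq(np.stack([r1,-r2],1),o2-o1,rcond=None)[0]
    p,q=o1+r1*t[0],o2+r2*t[1]; return (p+q)/2,np.linalg.norm(p-q)
E
python3 - <<'E'
import pickle; from h import *
D=pickle.load(open("d0.pkl","rb"))
p,d,c=D["top"]; W=cloud(d,c); W2=cloud(*D["scene"][1:])
cv2.imwrite("pics/crop1.png",cv2.resize(p[160:260,100:360,::-1],None,fx=3,fy=3,interpolation=cv2.INTER_CUBIC))
z=W[...,2]; print("table z",np.median(z[255:262,100:120]), "depth std",z[320:340,480:500].std())
for n,(p,d,c) in D.items():
    W=cloud(d,c); hsv=cv2.cvtColor(p,cv2.COLOR_RGB2HSV)
    b=(hsv[...,0]>4)&(hsv[...,0]<18)&(hsv[...,1]>110)&(hsv[...,2]>25)&(abs(W[...,2]-.05)<.05)&(np.hypot(W[...,0]-.42,W[...,1]-.37)<.18)
    _,lab,st,ce=cv2.connectedComponentsWithStats(b.astype(np.uint8))
    i=1+st[1:,4].argmax(); Q=W[lab==i]; print(n,"handle px",ce[i],st[i]); 
    m=Q[:,:2].mean(0); e=np.linalg.svd(Q[:,:2]-m)[2][0]; t=(Q[:,:2]-m)@e
    print(" mean",Q.mean(0),"dir",e,"t",np.percentile(t,[1,99]),"z",np.percentile(Q[:,2],[2,50,98]))
    def reg(x,y,r,lo,hi): 
        k=(np.hypot(W[...,0]-x,W[...,1]-y)<r)&(W[...,2]>lo)&(W[...,2]<hi); return W[k],k
    Q,k=reg(.395,0,.16,.029,.039); r=cv2.minAreaRect(Q[:,:2].astype(np.float32)*1000); print(" tray rim",len(Q),r)
    Q,k=reg(.40,-.33,.12,.066,.085); A=np.c_[2*Q[:,:2],np.ones(len(Q))]; s=np.linalg.lstsq(A,(Q[:,:2]**2).sum(1),rcond=None)[0]; print(" tin",s[:2],np.sqrt(s[2]+s[0]**2+s[1]**2),np.median(Q[:,2]))
    print(" tray floor", )
    g=cv2.cvtColor(p,cv2.COLOR_RGB2GRAY)
    Q,k=reg(.395,0,.1,.036,.055); _,lab,st,ce=cv2.connectedComponentsWithStats(k.astype(np.uint8))
    for i in range(1,len(st)):
        if st[i,4]>15:
            q=W[lab==i]; A=np.c_[2*q,np.ones(len(q))]; s=np.linalg.lstsq(A,(q**2).sum(1),rcond=None)[0]
            print(" ball px",ce[i],st[i,4],"mean",q.mean(0),"zmax",q[:,2].max(),"sph",s[:3],np.sqrt(s[3]+s[:3]@s[:3]))
E
```

```text
table z -0.0006683044115117776 depth std 0.002032982441339151
scene handle px [396.17977528 226.6011236 ] [378 222  36  10 178]
 mean [0.50319263 0.38460094 0.05778005] dir [-0.21230822  0.97720275] t [-0.05309571  0.04861287] z [0.03797537 0.05839834 0.07660937]
 tray rim 406 ((491.59814453125, -3.4057464599609375), (235.19845581054688, 122.24785614013672), 78.2467041015625)
 tin [ 0.48244484 -0.3180829 ] 0.06902255094723608 0.07251752293713798
 tray floor
 ball px [264.17857143 189.69642857] 56 mean [ 0.46134926 -0.05499535  0.04114607] zmax 0.04592465397820833 sph [ 0.45995065 -0.0553021   0.03096481] 0.015270764396214897
top handle px [136.89226519 211.04696133] [114 204  47  15 362]
 mean [0.49853762 0.38117885 0.05681164] dir [ 0.22509317 -0.97433724] t [-0.04888284  0.05107256] z [0.03766625 0.05683362 0.0756064 ]
 tray rim 817 ((490.43536376953125, -6.1999359130859375), (235.46771240234375, 117.93802642822266), 78.17969512939453)
 tin [ 0.4813574  -0.32029226] 0.06933864368430741 0.07307484823051574
 tray floor
 ball px [316.52380952 227.71428571] 105 mean [ 0.45762386 -0.05846645  0.04034797] zmax 0.04676974843623416 sph [ 0.45799573 -0.05859093  0.03135501] 0.013940543746529319
```

View pics/crop1.png

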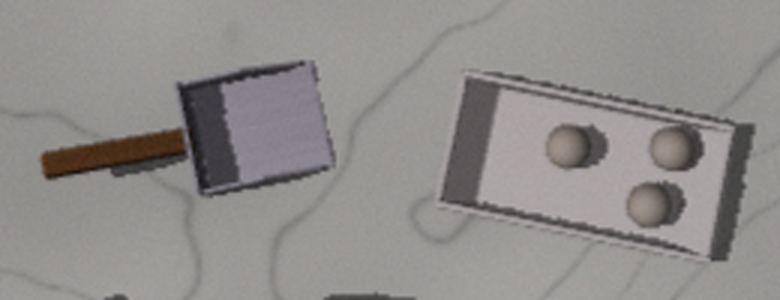

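The crop confirms the grey pan at crop (260,130) with the wooden handle at (115,153) and its lip facing the tray. The balls are at crop (568,147), (675,148) and (650,205). I check these by rays from both views and work out the first move.

```bash
cat >> h.py <<'E'
def cmd(pos,yaw_y,st):
    """row numbers to bring TCP to pos with tool y at world angle yaw_y (deg), from state st"""
    from scipy.spatial.transform import Rotation as R
    M=R.from_quat(st["eef_rot"]).as_matrix(); s=M.T@(np.array(pos)-st["tool_pos"])/.3
    a=np.degrees(np.arctan2(M[1,1],M[0,1])); t=-((yaw_y-a+90)%180-90)/360
    return np.round(np.r_[s,t],4)
E
python3 - <<'E'
import pickle; from h import *; from plant import sensors
D=pickle.load(open("d0.pkl","rb")); ct=D["top"][2]; cs=D["scene"][2]
for n,uv in dict(lipA=(204,180.7),lipB=(211,215.7)).items(): print(n,onplane(*uv,.006,ct))
for n,uv in dict(bkA=(160,188.3),bkB=(167.3,225)).items(): print(n,onplane(*uv,.040,ct))
ex=np.array([-.205,-.979]); ey=np.array([.979,-.205]); o=np.array([.491,-.005])
g=cv2.cvtColor(D["scene"][0],cv2.COLOR_RGB2GRAY)[175:220,245:300]
c=cv2.HoughCircles(cv2.resize(g,None,fx=4,fy=4,interpolation=cv2.INTER_CUBIC),cv2.HOUGH_GRADIENT,1,30,param1=80,param2=14,minRadius=16,maxRadius=34)
sc=c[0,:,:2]/4+[245,175]; print("scene balls",sc,c[0,:,2]/4)
for uv in [(289.3,209),(325,209.3),(316.7,228.3)]:
    P=onplane(*uv,.025,ct); print("ball",P,"tray",(P[:2]-o)@ex,(P[:2]-o)@ey, [ (np.round(cross(ray(*uv,ct),ray(*s,cs))[0],3),round(cross(ray(*uv,ct),ray(*s,cs))[1],3)) for s in sc])
s=sensors.get_state(); print(cmd([.502,.378,.13],12.6,s),cmd([.502,.378,.0245],12.6,s))
E
```

```text
lipA [0.58039398 0.22806913 0.006     ]
lipB [0.48974233 0.20871391 0.006     ]
bkA [0.55645348 0.33148794 0.04      ]
bkB [0.46492022 0.311084   0.04      ]
scene balls [[254.875 201.875]
 [264.375 192.125]
 [280.125 208.375]] [5.775 5.8   5.8  ]
ball [0.50533736 0.0083149  0.025     ] tray -0.01597444366739124 0.011306720051122649 [(array([ 0.514, -0.03 ,  0.054]), np.float64(0.081)), (array([ 0.505, -0.014,  0.104]), np.float64(0.052)), (array([0.506, 0.01 , 0.019]), np.float64(0.003))]
ball [ 0.50446325 -0.08196372  0.025     ] tray 0.07258751555968584 0.028958080943737766 [(array([ 0.504, -0.079,  0.022]), np.float64(0.006)), (array([ 0.498, -0.059,  0.085]), np.float64(0.031)), (array([ 0.503, -0.036,  0.018]), np.float64(0.093))]
ball [ 0.45656072 -0.06044566  0.025     ] tray 0.061341350118149666 -0.02234969089386744 [(array([ 0.46 , -0.079, -0.048]), np.float64(0.023)), (array([ 0.456, -0.059,  0.018]), np.float64(0.005)), (array([ 0.457, -0.035, -0.064]), np.float64(0.069))]
[-0.9345 -0.2064  0.3605  0.1414] [-0.9345 -0.2059  0.7121  0.1414]
```

>>> send_rows:
  rows: "-0.923 -0.208 0.36 0.1414;-0.923 -0.208 0.36 0.1414;-0.923 -0.208 0.36 0.1414;-0.923 -0.208 0.36 0.1414;-0.923 -0.208 0.36 0.1414;-0.923 -0.208 0.36 0.1414;-0.923 -0.208 0.36 0.1414;-0.923 -0.208 0.36 0.1414;-0.923 -0.208 0.36 0.1414;-0.923 -0.208 0.36 0.1414"
  jaw: -1
  force: 20

```text
clock: 0.93
tool_pos: [0.4984, 0.3799, 0.1302]
eef_rot: [0.625, 0.78, -0.0, -0.001]
contact_force: [-0.3, -0.2, 0.2]
opening: 1.003
finger_force: 0.0
```

>>> send_rows:
  rows: "0 0 0.12 0;0 0 0.24 0;0 0 0.32 0;0 0 0.349 0;0 0 0.349 0"

```text
clock: 1.35
tool_pos: [0.4959, 0.3813, 0.0245]
eef_rot: [0.624, 0.782, -0.002, -0.001]
contact_force: [-0.9, 0.8, -0.2]
opening: 1.002
finger_force: 0.0
```

>>> send_rows:
  rows: "0 0 0 0;0 0 0 0;0 0 0 0;0 0 0 0;0 0 0 0;0 0 0 0"
  jaw: 1
  force: 15

```text
clock: 1.85
tool_pos: [0.4993, 0.3801, 0.0267]
eef_rot: [0.625, 0.78, 0.001, 0.0]
contact_force: [0.3, -0.5, 0.6]
opening: 0.569
finger_force: 0.0
```

>>> send_rows:
  rows: "0 0 0 0;0 0 0 0;0 0 0 0;0 0 0 0;0 0 0 0;0 0 0 0;0 0 0 0"

```text
clock: 2.43
tool_pos: [0.4989, 0.3799, 0.026]
eef_rot: [0.625, 0.78, 0.0, -0.0]
contact_force: [-0.6, -0.0, 0.3]
opening: 0.229
finger_force: 14.8
```

>>> send_rows:
  rows: "0 0 -0.02 0;0 0 -0.04 0;0 0 -0.06 0;0 0 -0.08 0;0 0 -0.1 0;0 0 -0.115 0;0 0 -0.13 0;0 0 -0.14 0;0 0 -0.14 0"

```text
clock: 3.18
tool_pos: [0.4993, 0.3801, 0.0688]
eef_rot: [0.625, 0.78, 0.001, 0.0]
contact_force: [0.3, 0.8, -1.8]
opening: 0.223
finger_force: 15.0
```

```bash
cat > scoop.py <<'E'
from h import *; from plant import sensors, eyes
def pan(show=None, R=.13):
    """pitch of the pan's floor from the depth clouds of top and scene, near the spot ahead of the grip"""
    s=sensors.get_state(); from scipy.spatial.transform import Rotation as Ro
    M=Ro.from_quat(s["eef_rot"]).as_matrix(); fx=-M[:2,0]; fy=M[:2,1]; t=np.array(s["tool_pos"])
    for n in ["top","scene"]:
        p,d=eyes.snapshot(n); c=eyes.calibration(n); W=cloud(d,c)
        if show and n in show: cv2.imwrite(show[n],p[:,:,::-1])
        r=W[...,:2]-t[:2]; a=r@fx; b=r@fy
        k=(abs(b)<.03)&(a>.065)&(a<.16)&(d>0)
        q=np.c_[a[k],W[k][:,2]]
        h=[(round(x,3),round(float(np.median(q[abs(q[:,0]-x)<.006,1])),4)) for x in np.arange(.07,.18,.015) if (abs(q[:,0]-x)<.006).sum()>5]
        print(n,len(q),h)
    print({k:np.round(s[k],3).tolist() for k in ["clock","tool_pos","contact_force","moment","opening","finger_force"]})
if __name__=="__main__": pan()
E
python3 scoop.py
```

```text
top 938 [(np.float64(0.07), 0.043), (np.float64(0.085), 0.0426), (np.float64(0.1), 0.0423), (np.float64(0.115), 0.0423), (np.float64(0.13), 0.0415), (np.float64(0.145), 0.0411), (np.float64(0.16), 0.04)]
scene 527 [(np.float64(0.07), 0.0429), (np.float64(0.085), 0.0422), (np.float64(0.1), 0.0419), (np.float64(0.115), 0.0425), (np.float64(0.13), 0.0412), (np.float64(0.145), 0.0411), (np.float64(0.16), 0.0379)]
{'clock': 3.183, 'tool_pos': [0.499, 0.38, 0.069], 'contact_force': [0.284, 0.797, -1.778], 'moment': [0.027, 0.043, 0.029], 'opening': 0.223, 'finger_force': 14.984}
```

>>> send_rows:
  rows: "0 0 0 0;0 0 0 0;0 0 0 0;0 0 0 0"
  force: 6

```text
clock: 3.62
tool_pos: [0.4989, 0.3797, 0.0678]
eef_rot: [0.625, 0.78, -0.0, -0.0]
contact_force: [0.9, 0.3, -1.7]
opening: 0.227
finger_force: 6.0
```

```bash
python3 scoop.py
```

```text
top 915 [(np.float64(0.07), 0.0234), (np.float64(0.085), 0.019), (np.float64(0.1), 0.0152), (np.float64(0.115), 0.0109), (np.float64(0.13), 0.0065), (np.float64(0.145), 0.0023), (np.float64(0.16), -0.0003)]
scene 497 [(np.float64(0.07), 0.0229), (np.float64(0.085), 0.0195), (np.float64(0.1), 0.0153), (np.float64(0.115), 0.0116), (np.float64(0.13), 0.0072), (np.float64(0.145), 0.0028), (np.float64(0.16), -0.0017)]
{'clock': 3.617, 'tool_pos': [0.499, 0.38, 0.068], 'contact_force': [0.858, 0.342, -1.721], 'moment': [-0.076, 0.075, -0.001], 'opening': 0.227, 'finger_force': 6.0}
```

>>> send_rows:
  rows: "0 0 0 0;0 0 -0.06 0;0 0 -0.16 0.008;-0.1 -0.006 -0.25 0.018;-0.21 -0.012 -0.267 0.028;-0.32 -0.018 -0.267 0.04;-0.43 -0.025 -0.267 0.052;-0.54 -0.031 -0.267 0.064;-0.62 -0.035 -0.267 0.068;-0.654 -0.037 -0.267 0.068"
  force: 50

```text
clock: 4.55
tool_pos: [0.5317, 0.1808, 0.1484]
eef_rot: [0.779, 0.628, -0.001, 0.001]
contact_force: [0.6, 0.5, -0.8]
opening: 0.222
finger_force: 50.0
```

```bash
cat > tr.py <<'E'
from scoop import *; import pickle; from scipy.spatial.transform import Rotation as Ro
if __name__=="__main__":
    D=pickle.load(open("d0.pkl","rb")); ex=np.array([-.205,-.979]); ey=np.array([.979,-.205]); o=np.array([.491,-.005])
    for n,(p,d,c) in D.items():
        W=cloud(d,c); r=W[...,:2]-o; a=r@ex; b=r@ey; z=W[...,2]
        for lo,hi in ((-.075,-.04),(.04,.075)):
            k=(abs(a)<.1)&(b>lo)&(b<hi)&(z>.03)&(z<.038); f=np.polyfit(a[k],b[k],1); print(n,"wall slope deg",np.degrees(f[0]),"b",f[1]*1000)
        k=(abs(b)<.04)&(z>.029)&(z<.038)&(abs(a)>.09)&(abs(a)<.125); print("ends",np.median(a[k&(a<0)]),np.median(a[k&(a>0)]))
    s=sensors.get_state(); M=Ro.from_quat(s["eef_rot"]).as_matrix(); fx=-M[:2,0]; fy=M[:2,1]; t=np.array(s["tool_pos"])
    print("tool x dir deg",np.degrees(np.arctan2(fx[1],fx[0])),"tray frame TCP",(t[:2]-o)@ex,(t[:2]-o)@ey,t)
    p,d=eyes.snapshot("top"); c=eyes.calibration("top"); W=cloud(d,c); r=W[...,:2]-t[:2]; a=r@fx; b=r@fy; z=W[...,2]
    fl=np.polyfit(a[(abs(b)<.03)&(a>.07)&(a<.14)],z[(abs(b)<.03)&(a>.07)&(a<.14)],1); print("floor",fl,np.degrees(np.arctan(fl[0])))
    for x in np.arange(.06,.16,.015):
        k=(abs(a-x)<.005)&(abs(b)<.07)&(z>np.polyval(fl,x)-.008)
        print(round(x,3),np.round([b[k].min()*1000,b[k].max()*1000,np.median(z[k&(abs(b)<.03)])*1000],1))
    k=(abs(b)<.03)&(a>.1)&(a<.2)&(z>np.polyval(fl,a)-.008); print("lip a",np.percentile(a[k],99), "handle b",np.median(b[(abs(b)<.015)&(a>.03)&(a<.045)]))
E
python3 tr.py
```

```text
scene wall slope deg 0.1376746740904535 b -55.37727536415412
scene wall slope deg -1.5075706310254826 b 55.27696500745246
ends -0.11479755064745838 0.10969211536682794
top wall slope deg 0.03233944088982572 b -56.33949469497959
top wall slope deg -0.9668764932740391 b 54.61914190221014
ends -0.11146440084789971 0.1136739407465306
tool x dir deg -102.2618136780759 tray frame TCP -0.19024037416056946 0.001721774308900847 [0.53166594 0.18080578 0.14837456]
floor [-0.27103837  0.12293229] -15.165012613098114
0.06 [-70.   48.  504.4]
0.075 [-70.   48.1 102.8]
0.09 [-69.9  47.7  98.7]
0.105 [-47.5  47.9  94.6]
0.12 [-47.4  48.4  90.5]
0.135 [-47.2  48.   86.3]
0.15 [-45.5  47.6  82.7]
lip a 0.1490373797916748 handle b 0.001263741394746174
```

>>> send_rows:
  rows: "0.01 0 0.05 0;0.01 0 0.1 0;0.01 0 0.15 0;0.01 0 0.18 0;0.01 0 0.193 0;0 0 0.2 0;-0.02 0 0.207 0;-0.04 0 0.215 0;-0.06 0 0.223 0;-0.08 0 0.23 0"

```text
clock: 5.43
tool_pos: [0.526, 0.1614, 0.0794]
eef_rot: [0.777, 0.63, 0.0, 0.0]
contact_force: [0.5, -0.1, -1.7]
opening: 0.221
finger_force: 50.0
```

Run:
```python
from tr import *
s=sensors.get_state(); t=np.array(s["tool_pos"]); o=np.array([.491,-.005]); h=np.radians(-102.3); ex=np.array([np.cos(h),np.sin(h)]); ey=np.array([-ex[1],ex[0]])
print((t[:2]-o)@ex,(t[:2]-o)@ey,t,s["contact_force"],s["opening"])
p,d=eyes.snapshot("top"); cv2.imwrite("pics/a.png",cv2.resize(p[140:280,160:390,::-1],None,fx=3,fy=3))
```

```text
-0.17004232135969555 -0.0012654619701431462 [0.52598777 0.16140868 0.07938528] [ 0.46958831 -0.07366956 -1.68835064] 0.22058391718543308
```

View pics/a.png

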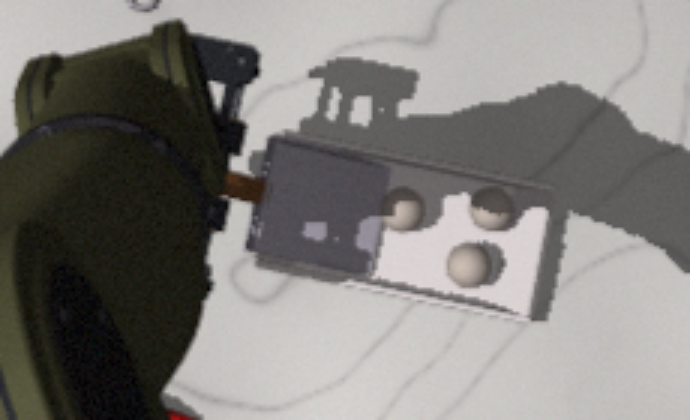

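Picture: the scoop's lip is at crop (385,220) inside the tray, just behind the first ball at (402,208). The other two are at (492,208) and (468,265).

>>> send_rows:
  rows: "-0.017 0 0.005 0;-0.034 0 0.01 0;-0.051 0 0.015 0;-0.067 0 0.02 0;-0.081 0 0.037 0;-0.096 0 0.054 0;-0.11 0 0.07 0;-0.122 0 0.083 0;-0.134 0 0.096 0;-0.145 0 0.107 0"
  force: 15

```text
clock: 6.32
tool_pos: [0.5168, 0.1196, 0.0464]
eef_rot: [0.777, 0.63, -0.0, -0.0]
contact_force: [0.1, 1.3, 0.9]
opening: 0.225
finger_force: 15.0
```

```bash
cat > tf.py <<'E'
from tr import *
def tf(name=None):
    s=sensors.get_state(); t=np.array(s["tool_pos"]); o=np.array([.491,-.005]); h=np.radians(-102.3); ex=np.array([np.cos(h),np.sin(h)]); ey=np.array([-ex[1],ex[0]])
    print("TCP tray",np.round([(t[:2]-o)@ex*1000,(t[:2]-o)@ey*1000,t[2]*1000],1),np.round(s["contact_force"],1),np.round(s["moment"],2),s["opening"],s["clock"])
    for n in ("top","scene"):
        p,d=eyes.snapshot(n); W=cloud(d,eyes.calibration(n)); r=W[...,:2]-o; a=r@ex; b=r@ey; z=W[...,2]
        for bb in (-.033,0,.033):
            print(n,int(bb*1000),[(int(round(x*1000)),round(float(np.median(z[k])*1000))) for x in np.arange(-.09,.12,.015) if (k:=(abs(b-bb)<.008)&(abs(a-x)<.005)&(d>0)).sum()>3])
        if name and n=="top": cv2.imwrite(name,cv2.resize(p[140:280,200:390,::-1],None,fx=3,fy=3))
if __name__=="__main__":
    import sys; tf(sys.argv[1] if len(sys.argv)>1 else None)
E
python3 tf.py
```

```text
TCP tray [-127.2   -1.4   46.4] [0.1 1.3 0.9] [-0.01  0.05  0.01] 0.2245496222662887 6.3167
top -33 [(-90, 639), (-75, 596), (-60, 553), (-45, 15), (-30, 13), (-15, 12), (0, 11), (15, 9), (30, 8), (45, 9), (60, 39), (75, 9), (90, 10), (105, 23)]
top 0 [(-90, 512), (-75, 376), (-60, 16), (-45, 15), (-30, 14), (-15, 12), (0, 11), (15, 10), (30, 31), (45, 37), (60, 30), (75, 6), (90, 9), (105, 25)]
top 33 [(-90, 132), (-75, 23), (-60, 17), (-45, 15), (-30, 14), (-15, 11), (0, 11), (15, 10), (30, 9), (45, 8), (60, 34), (75, 43), (90, 36), (105, 26)]
scene -33 [(-90, 640), (-75, 590), (-60, 18), (-45, 16), (-30, 14), (-15, 12), (0, 10), (15, 9), (30, 7), (45, 32), (60, 43), (90, 13), (105, 27)]
scene 0 [(-90, 515), (-75, 392), (-60, 17), (-45, 15), (-30, 14), (-15, 12), (0, 10), (15, 10), (30, 33), (45, 42), (60, 32), (75, 5), (90, 13), (105, 28)]
scene 33 [(-90, 134), (-75, 11), (15, 11), (30, 11), (45, 10), (60, 33), (75, 43), (90, 35), (105, 27)]
```

>>> send_rows:
  rows: "-0.014 0 0 0;-0.03 0 0 0;-0.046 0 0 0;-0.062 0 0 0;-0.078 0 0.002 0;-0.095 0 0.004 0;-0.105 0 0.015 0;-0.115 0 0.026 0;-0.125 0 0.037 0;-0.135 0 0.046 0"

```text
clock: 7.25
tool_pos: [0.5086, 0.0805, 0.0328]
eef_rot: [0.776, 0.63, 0.0, -0.0]
contact_force: [0.7, 2.6, 1.1]
opening: 0.227
finger_force: 15.0
```

```bash
python3 tf.py pics/b.png
```

```text
TCP tray [-87.3  -1.   32.8] [0.7 2.6 1.1] [0.17 0.06 0.01] 0.22734920118942847 7.25
top -33 [(-90, 716), (-75, 724), (-60, 733), (-45, 612), (-30, 568), (-15, 8), (0, 9), (15, 8), (30, 8), (45, 8), (60, 10), (75, 44), (90, 43), (105, 25)]
top 0 [(-90, 555), (-60, 608), (-45, 551), (-15, 8), (0, 8), (15, 9), (30, 8), (45, 28), (60, 45), (75, 40), (90, 10), (105, 24)]
top 33 [(-90, 426), (-75, 412), (-60, 427), (-15, 9), (0, 7), (15, 8), (30, 8), (45, 8), (60, 10), (75, 43), (90, 41), (105, 25)]
scene -33 [(-90, 692), (-75, 719), (-60, 722), (-45, 608), (-30, 559), (-15, 9), (0, 10), (15, 9), (30, 8), (45, 9), (60, 24), (75, 45), (90, 40), (105, 30)]
scene 0 [(-90, 554), (-75, 584), (-60, 569), (-45, 521), (-30, 44), (-15, 9), (0, 10), (15, 9), (30, 6), (45, 30), (60, 45), (75, 40), (90, 15), (105, 28)]
scene 33 [(-90, 319), (-75, 304), (-60, 415), (45, 7), (60, 30), (75, 45), (90, 40), (105, 28)]
```

View pics/b.png

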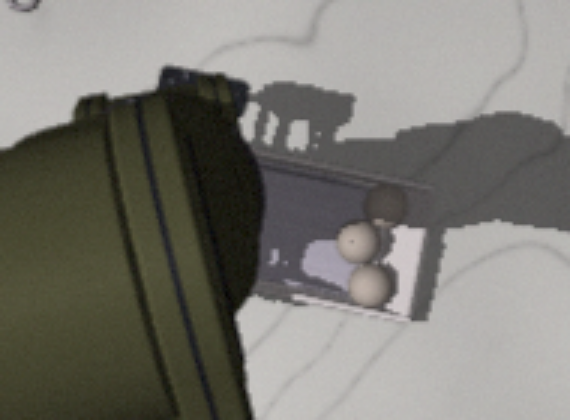

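Picture: the middle ball at (357,243) is already on the pan. The other two, at (385,205) and (371,285), sit at the far ramp. I keep driving on so the lip climbs the ramp and pitches nose-up.

>>> send_rows:
  rows: "-0.012 0 0 0;-0.024 0 0 0;-0.036 0 0 0;-0.048 0 0 0;-0.06 0 0 0;-0.072 0 -0.002 0;-0.084 0 -0.004 0;-0.096 0 -0.006 0;-0.108 0 -0.008 0;-0.12 0 -0.01 0"

```text
clock: 8.18
tool_pos: [0.5041, 0.0556, 0.0372]
eef_rot: [0.773, 0.634, 0.007, -0.003]
contact_force: [1.2, 21.4, 5.1]
opening: 0.225
finger_force: 15.0
```

```bash
python3 tf.py pics/c.png
```

```text
TCP tray [-62.   -0.2  37.2] [ 1.2 21.4  5.1] [ 4.42 -0.16 -0.17] 0.22541901959385807 8.1833
top -33 [(-90, 715), (-75, 722), (-60, 727), (-45, 733), (-30, 742), (-15, 736), (0, 569), (60, 10), (75, 44), (90, 43), (105, 25)]
top 0 [(-60, 559), (-15, 586), (45, 45), (60, 45), (75, 9), (90, 10), (105, 24)]
top 33 [(-90, 377), (-75, 375), (-60, 422), (-45, 410), (-30, 419), (45, 10), (60, 10), (75, 44), (90, 42), (105, 25)]
scene -33 [(-90, 642), (-75, 696), (-60, 717), (-45, 733), (-30, 739), (-15, 617), (15, 12), (30, 9), (45, 10), (60, 32), (75, 45), (90, 44), (105, 28)]
scene 0 [(-90, 436), (-75, 522), (-60, 576), (-45, 604), (-30, 594), (-15, 536), (15, 12), (30, 14), (45, 46), (60, 46), (75, 9), (90, 15), (105, 28)]
scene 33 [(-90, 129), (-75, 298), (-60, 326), (-45, 312), (-30, 423), (45, 13), (60, 29), (75, 44), (90, 40), (105, 27)]
```

The lip jams at the foot of the ramp: 21 N, and the grip slid along the handle. I ease off, grip firmly and go up along the ramp.

>>> send_rows:
  rows: "0.02 0 0 0;0.03 0 0 0;0.03 0 0 0;0.02 0 -0.01 0;0.01 0 -0.02 0;0 0 -0.03 0;-0.01 0 -0.04 0;-0.02 0 -0.05 0;-0.03 0 -0.06 0;-0.035 0 -0.065 0"
  force: 50

```text
clock: 9.12
tool_pos: [0.5, 0.0359, 0.0561]
eef_rot: [0.776, 0.63, 0.002, -0.0]
contact_force: [0.1, 6.5, 0.1]
opening: 0.221
finger_force: 50.0
```

```bash
python3 tf.py pics/c.png
```

```text
TCP tray [-41.9   0.1  56.1] [0.1 6.5 0.1] [ 1.24 -0.3   0.04] 0.2214012837029083 9.1167
top -33 [(-75, 659), (-60, 678), (-45, 698), (-30, 740), (-15, 752), (15, 567), (90, 63), (105, 65)]
top 0 [(-75, 453), (-60, 511), (-45, 578), (-30, 579), (-15, 629), (0, 590), (75, 66), (90, 61), (105, 27)]
top 33 [(-90, 402), (-75, 398), (-60, 400), (-45, 400), (-30, 431), (-15, 447), (75, 28), (90, 61), (105, 64)]
scene -33 [(-90, 9), (-75, 621), (-60, 680), (-45, 706), (-30, 716), (-15, 690), (0, 634), (15, 569), (30, 32), (45, 30), (60, 29), (75, 31), (90, 63), (105, 65)]
scene 0 [(-90, 103), (-75, 389), (-60, 520), (-45, 564), (-30, 591), (-15, 586), (0, 536), (45, 28), (60, 54), (75, 66), (90, 62), (105, 31)]
scene 33 [(-90, 382), (-75, 369), (-60, 319), (-45, 335), (-30, 318), (-15, 421), (0, 6), (60, 26), (75, 30), (90, 63), (105, 64)]
```

View pics/c.png

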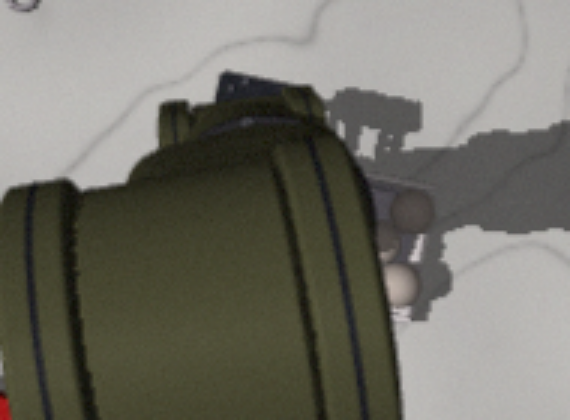

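Picture: all three balls ride at the lip, at (411,210), (385,242) and (402,284), with tops near 65 mm, and the pan is about level. With a softer grip I lower the handle while the lip rests on the ramp, so the pan tips nose-up.

>>> send_rows:
  rows: "0 0 0 0;0.001 0 0.012 0;0.003 0 0.024 0;0.004 0 0.036 0;0.005 0 0.048 0;0.006 0 0.06 0;0.007 0 0.07 0;0.008 0 0.08 0;0.009 0 0.09 0;0.01 0 0.1 0"
  force: 14

```text
clock: 10.05
tool_pos: [0.5003, 0.0386, 0.0257]
eef_rot: [0.776, 0.63, 0.001, -0.0]
contact_force: [1.2, 5.5, -0.3]
opening: 0.224
finger_force: 14.0
```

```bash
python3 tf.py pics/e.png
```

```text
TCP tray [-44.6  -0.2  25.7] [ 1.2  5.5 -0.3] [ 0.99 -0.13 -0.04] 0.22437804178204668 10.05
top -33 [(-90, 716), (-75, 719), (-60, 724), (-45, 729), (-30, 733), (-15, 738), (75, 25), (90, 25), (105, 27)]
top 0 [(-30, 711), (0, 542), (60, 41), (75, 23), (90, 25), (105, 27)]
top 33 [(60, 54), (75, 24), (90, 26), (105, 27)]
scene -33 [(-90, 697), (-75, 687), (-60, 723), (-45, 728), (-30, 734), (-15, 729), (0, 593), (30, 40), (45, 54), (75, 22), (90, 27), (105, 29)]
scene 0 [(-90, 61), (-75, 482), (-60, 579), (-45, 619), (-30, 680), (-15, 587), (0, 531), (15, 49), (30, 43), (45, 43), (75, 21), (90, 26), (105, 29)]
scene 33 [(-90, 355), (-75, 310), (-60, 313), (-45, 337), (-30, 312), (-15, 414), (30, 44), (45, 50), (60, 32), (75, 24), (90, 27), (105, 29)]
```

>>> send_rows:
  rows: "0.01 0 0 0;0.015 0 0 0;0.015 0 -0.01 0;0.015 0 -0.03 0;0.015 0 -0.06 0;0.015 0 -0.1 0;0.015 0 -0.15 0;0.015 0 -0.2 0;0.015 0 -0.25 0;0.015 0 -0.28 0"
  force: 60

```text
clock: 10.98
tool_pos: [0.5009, 0.0415, 0.1118]
eef_rot: [0.777, 0.63, 0.001, 0.001]
contact_force: [0.1, 0.0, -2.4]
opening: 0.217
finger_force: 60.0
```

>>> send_rows:
  rows: "0 0 -0.04 0;0 0 -0.09 0;0 0 -0.14 0;0 0 -0.19 0;0 0 -0.23 0;0 0 -0.25 0;0 0 -0.26 0;0 0 -0.26 0"

```text
clock: 11.65
tool_pos: [0.5005, 0.0419, 0.1881]
eef_rot: [0.777, 0.63, 0.0, 0.0]
contact_force: [-0.2, 0.1, -2.4]
opening: 0.221
finger_force: 60.0
```

```bash
python3 tf.py
python3 - <<'E'
from plant import eyes; import cv2
p,d=eyes.snapshot("scene"); cv2.imwrite("pics/f.png",cv2.resize(p[110:260,140:340,::-1],None,fx=3,fy=3))
E
```

```text
TCP tray [-47.9  -0.7 188.1] [-0.2  0.1 -2.4] [0.08 0.04 0.01] 0.22120994268115277 11.65
top -33 [(-75, 589), (-60, 623), (-45, 644), (-30, 654), (-15, 656), (0, 643), (75, 186), (90, 188), (105, 189)]
top 0 [(-90, 566), (-75, 572), (-60, 581), (-45, 595), (-30, 598), (-15, 587), (0, 588), (60, 183), (75, 185), (90, 188), (105, 191)]
top 33 [(-90, 531), (-75, 532), (-60, 538), (-45, 541), (-30, 548), (-15, 562), (30, 214), (45, 215), (60, 184), (75, 184), (90, 188), (105, 190)]
scene -33 [(-90, 12), (-75, 588), (-60, 623), (-45, 643), (-30, 653), (-15, 653), (0, 635), (15, 9), (30, 208), (45, 9), (60, 7), (75, 182), (90, 19), (105, 27)]
scene 0 [(-90, 431), (-75, 545), (-60, 579), (-45, 592), (-30, 593), (-15, 589), (0, 8), (15, 208), (30, 8), (45, 7), (60, 95), (75, 183), (90, 184), (105, 29)]
scene 33 [(-90, 516), (-75, 443), (-60, 449), (-45, 435), (-30, 428), (-15, 543), (0, 7), (15, 8), (30, 212), (45, 206), (60, 7), (75, 11), (90, 22), (105, 29)]
```

View pics/f.png

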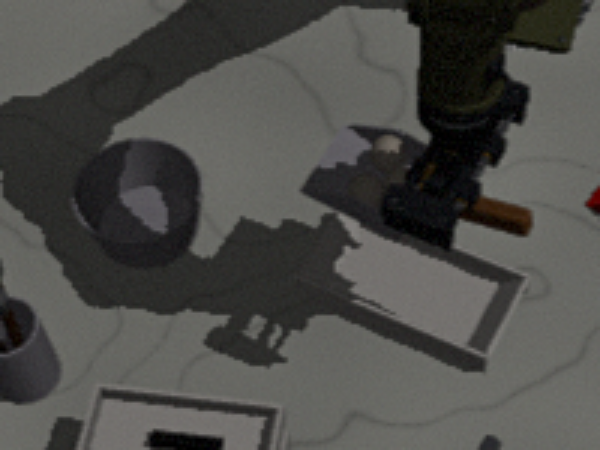

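The picture shows the tray empty and the balls riding deep in the pan around crop (375,165), with the tin at (138,200). I carry the scoop to the tin.

>>> send_rows:
  rows: "-0.006 0.002 0 0;-0.023 0.008 0 0;-0.046 0.016 0 0;-0.08 0.027 0 0;-0.12 0.041 0 0;-0.166 0.057 0 0;-0.217 0.074 0 0;-0.268 0.092 0 0;-0.32 0.11 0 0;-0.371 0.127 0 0"

```text
clock: 12.63
tool_pos: [0.5147, -0.0771, 0.1876]
eef_rot: [0.777, 0.629, -0.0, 0.0]
contact_force: [-0.4, 0.3, -2.2]
opening: 0.221
finger_force: 60.0
```

>>> send_rows:
  rows: "-0.046 0.016 0 0;-0.086 0.03 0 0;-0.12 0.042 0 0;-0.149 0.051 0 0;-0.171 0.059 0 0;-0.189 0.065 0 0;-0.2 0.069 0 0;-0.2 0.069 0 0"

```text
clock: 13.3
tool_pos: [0.5228, -0.1383, 0.1877]
eef_rot: [0.777, 0.63, -0.0, 0.0]
contact_force: [0.3, 0.3, -3.3]
opening: 0.226
finger_force: 60.0
```

```bash
cat > tn.py <<'E'
from tr import *
def tn(name=None):
    s=sensors.get_state(); t=np.array(s["tool_pos"]); o=np.array([.482,-.319]); M=Ro.from_quat(s["eef_rot"]).as_matrix(); ex=-M[:2,0]; ex/=np.linalg.norm(ex); ey=np.array([-ex[1],ex[0]])
    print("TCP tin",np.round([(t[:2]-o)@ex*1000,(t[:2]-o)@ey*1000,t[2]*1000],1),np.round(s["contact_force"],1),round(s["opening"],3),s["clock"],np.round(ex,3))
    for n in ("top","scene"):
        p,d=eyes.snapshot(n); W=cloud(d,eyes.calibration(n)); r=W[...,:2]-o; a=r@ex; b=r@ey; z=W[...,2]
        k0=(d>0)&(z>.09)&(z<.27)&(abs(b)<.06)&(a>-.13)&(a<.1)
        k=k0&(abs(b)<.02)
        if k.sum()>20:
            i=np.argsort(a[k])[-25:]; print(n,"lip a,z",np.round([a[k][i].mean()*1000,z[k][i].mean()*1000]),"b range",np.round(np.percentile(b[k0],[2,98])*1000))
        for bb in (-.033,0,.033):
            print(n,int(bb*1000),[(int(round(x*1000)),round(float(np.median(z[k])*1000))) for x in np.arange(-.12,.09,.015) if (k:=(abs(b-bb)<.008)&(abs(a-x)<.005)&(d>0)).sum()>3])
        if name and n in name: cv2.imwrite(name,cv2.resize(p[120:300,340:520,::-1] if n=="top" else p[120:270,140:340,::-1],None,fx=3,fy=3))
if __name__=="__main__":
    import sys; tn(sys.argv[1] if len(sys.argv)>1 else None)
E
python3 tn.py pics/g_scene.png
```

```text
TCP tin [-185.2    2.6  187.7] [ 0.3  0.3 -3.3] 0.226 13.3 [-0.207 -0.978]
top -33 [(-120, 174), (-105, 176), (-75, 0), (-60, 0), (-45, 0)]
top 0 []
top 33 []
scene lip a,z [-42. 189.] b range [-44.  52.]
scene -33 [(-120, 1), (-105, 207), (-90, 2), (-75, 1), (-60, 182), (-45, 188), (-30, 4), (-15, 5), (0, 3), (15, 5), (30, 5), (45, 15), (60, 59)]
scene 0 [(-120, 3), (-105, 5), (-90, 5), (-75, 75), (-60, 33), (-45, 189), (-15, 5), (0, 4), (15, 4), (30, 4), (45, 6), (60, 31), (75, 72)]
scene 33 [(-120, 2), (-105, 214), (-90, 4), (-75, 1), (-60, 60), (-45, 25), (15, 4), (30, 5), (45, 23), (60, 61), (75, 0)]
```

>>> send_rows:
  rows: "-0.004 0 0.005 0;-0.013 -0.001 0.02 0;-0.026 -0.003 0.04 0;-0.042 -0.005 0.065 0;-0.057 -0.007 0.088 0;-0.07 -0.008 0.107 0;-0.079 -0.01 0.12 0;-0.083 -0.01 0.127 0;-0.083 -0.01 0.127 0;-0.083 -0.01 0.127 0"

```text
clock: 14.23
tool_pos: [0.5148, -0.1613, 0.1496]
eef_rot: [0.777, 0.63, 0.0, -0.0]
contact_force: [0.2, 0.4, -2.7]
opening: 0.221
finger_force: 60.0
```

>>> send_rows:
  rows: "0 0 0 0;0 0 0 0;0 0 0 0;0 0 0 0"
  force: 14

```text
clock: 14.57
tool_pos: [0.5149, -0.1613, 0.1498]
eef_rot: [0.777, 0.63, 0.0, 0.0]
contact_force: [0.5, -0.1, -2.0]
opening: 0.226
finger_force: 14.0
```

```bash
python3 tn.py
```

```text
TCP tin [-161.1   -0.3  149.8] [ 0.5 -0.1 -2. ] 0.226 14.5667 [-0.206 -0.979]
top -33 [(-120, 1), (-105, 1), (-90, 132), (-75, 165), (-60, 1), (-45, -2), (-15, 3)]
top 0 [(-120, 546)]
top 33 [(-120, 506)]
scene lip a,z [-19. 134.] b range [-47.  49.]
scene -33 [(-120, 2), (-105, -2), (-90, 162), (-75, 167), (-45, 132), (-30, 134), (-15, 133), (45, 37), (60, 62)]
scene 0 [(-120, 540), (-105, -1), (-90, 1), (-75, 2), (-60, 4), (-45, 134), (-30, 132), (-15, 6), (0, 5), (15, 4), (30, 3), (45, 4), (60, 35)]
scene 33 [(-120, 497), (-105, 0), (-90, 0), (-75, 160), (-60, 55), (-45, 12), (-30, 134), (-15, 133), (30, 6), (45, 22), (60, 63), (75, -1)]
```

>>> send_rows:
  rows: "0 0 0 0;0 0 0 0;0 0 0 0;0 0 0 0;0 0 0 0;0 0 0 0"
  force: 11

```text
clock: 15.17
tool_pos: [0.5147, -0.1615, 0.1497]
eef_rot: [0.777, 0.63, 0.0, 0.0]
contact_force: [0.6, -1.3, -1.4]
opening: 0.224
finger_force: 11.0
```

```bash
python3 tn.py pics/g_scene.png
```

```text
TCP tin [-160.9   -0.4  149.7] [ 0.6 -1.3 -1.4] 0.224 15.1667 [-0.206 -0.979]
top -33 [(-120, 0), (-90, 94), (-75, 89), (-60, 83), (-45, 76), (-15, 5)]
top 0 [(-120, 546)]
top 33 [(-120, 509)]
scene -33 [(-120, 0), (-105, 2), (0, 4), (15, 7), (30, 38), (45, 40), (60, 61)]
scene 0 [(-120, 270), (-105, 3), (-90, 0), (-75, 1), (-60, 2), (-15, 45), (0, 52), (15, 49), (30, 32), (60, 35)]
scene 33 [(-120, 499), (-105, 1), (-90, 1), (-75, -1), (-60, 21), (-45, 12), (15, 29), (30, 36), (45, 38), (60, 68), (75, 0)]
```

>>> send_rows:
  rows: "0 0 0 0;0 0 0 0;0 0 -0.03 0;0 0 -0.08 0;0 0 -0.14 0;0 0 -0.2 0;0 0 -0.26 0;0.1 0 -0.3 0;0.2 0 -0.3 0;0.3 0 -0.3 0"
  force: 40

```text
clock: 16.1
tool_pos: [0.534, -0.0729, 0.2414]
eef_rot: [0.777, 0.629, 0.001, 0.001]
contact_force: [1.1, -0.8, -0.4]
opening: 0.223
finger_force: 40.0
```

Run:
```python
from tr import *
s=sensors.get_state(); print(s["tool_pos"],s["contact_force"])
for n in ("top","scene"):
    p,d=eyes.snapshot(n); W=cloud(d,eyes.calibration(n)); z=W[...,2]
    if n=="top": cv2.imwrite("pics/h.png",p[:,:,::-1])
    r=np.hypot(W[...,0]-.482,W[...,1]+.319)
    k=(r<.066)&(z>.015)&(z<.065); k=k&(r<.06)
    q=W[(r<.11)&(z>.066)&(z<.085)]
    if len(q)>50:
        A=np.c_[2*q[:,:2],np.ones(len(q))]; f=np.linalg.lstsq(A,(q[:,:2]**2).sum(1),rcond=None)[0]; print(n,"tin",f[:2])
    print(n,"balls area",k.sum(),"zmax",np.percentile(z[k],99) if k.any() else None)
```

```text
[ 0.53397916 -0.07285246  0.24136234] [ 1.10704181 -0.78905435 -0.4165263 ]
top tin [ 0.48188093 -0.32201434]
top balls area 16 zmax 0.042350951721208285
scene tin [ 0.48282109 -0.31810206]
scene balls area 397 zmax 0.04839118732576893
```

View pics/h.png

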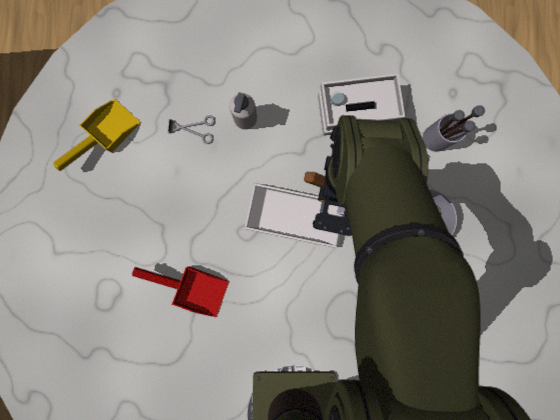

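The tray at (297,213) is empty, the bystanders stand where they were, and the tin is unmoved. I go back to the scoop's old bare spot.

>>> send_rows:
  rows: "0.05 -0.01 0 0;0.14 -0.026 0 0;0.24 -0.045 0 0;0.34 -0.063 0 0;0.44 -0.082 0 0;0.54 -0.1 0 0;0.64 -0.119 0 0;0.7 -0.13 0 0;0.74 -0.138 0 0;0.75 -0.14 0 0"

```text
clock: 17.03
tool_pos: [0.5383, 0.1578, 0.2399]
eef_rot: [0.776, 0.631, 0.001, -0.0]
contact_force: [0.8, -0.3, -1.6]
opening: 0.219
finger_force: 40.0
```

>>> send_rows:
  rows: "0.08 -0.016 0 0;0.2 -0.04 0 0;0.32 -0.064 0.05 0;0.44 -0.088 0.12 0;0.54 -0.108 0.2 0;0.62 -0.124 0.28 0;0.68 -0.136 0.34 0;0.7 -0.14 0.38 0;0.7 -0.14 0.4 0;0.7 -0.14 0.4 0"

```text
clock: 17.87
tool_pos: [0.541, 0.3665, 0.1185]
eef_rot: [0.777, 0.629, -0.002, 0.001]
contact_force: [0.4, -0.6, -1.2]
opening: 0.224
finger_force: 40.0
```

```bash
python3 scoop.py
python3 - <<'E'
from tr import *
for n in ("top","scene"):
    p,d=eyes.snapshot(n); W=cloud(d,eyes.calibration(n)); z=W[...,2]; r=np.hypot(W[...,0]-.482,W[...,1]+.319); k=(r<.06)&(z>.015)&(z<.065); print(n,k.sum(),np.percentile(z[k],99))
    if n=="top": cv2.imwrite("pics/k.png",cv2.resize(p[170:270,380:480,::-1],None,fx=5,fy=5))
E
```

```text
top 1794 [(np.float64(0.07), 0.4958), (np.float64(0.085), 0.5286), (np.float64(0.1), 0.0519), (np.float64(0.115), 0.0448), (np.float64(0.13), -0.0007), (np.float64(0.145), -0.0007), (np.float64(0.16), -0.0012)]
scene 871 [(np.float64(0.07), 0.515), (np.float64(0.085), 0.5332), (np.float64(0.1), 0.052), (np.float64(0.115), 0.0456), (np.float64(0.13), 0.0003), (np.float64(0.145), 0.0007), (np.float64(0.16), 0.0005)]
{'clock': 17.867, 'tool_pos': [0.541, 0.367, 0.118], 'contact_force': [0.411, -0.552, -1.155], 'moment': [-0.024, 0.053, 0.029], 'opening': 0.224, 'finger_force': 40.0}
top 649 0.04407333969376069
scene 399 0.04944811470142506
```

View pics/k.png

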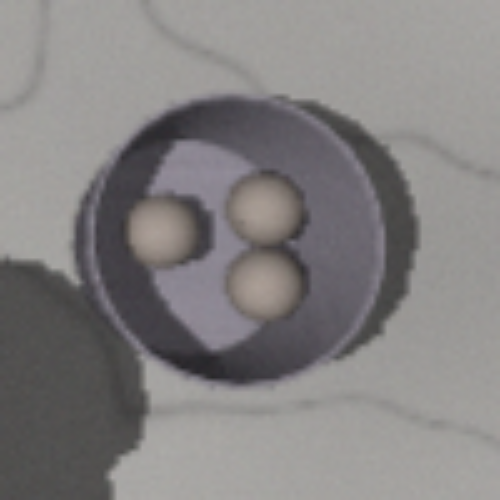

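The tin holds all three balls, at crop (162,230), (265,208) and (265,285). I lower the scoop with a soft grip so the table levels it.

>>> send_rows:
  rows: "0 0 0.04 0;0 0 0.08 0;0 0 0.12 0;0 0 0.15 0;0 0 0.18 0;0 0 0.21 0;0 0 0.235 0;0 0 0.26 0;0 0 0.28 0;0 0 0.295 0"
  force: 10

```text
clock: 18.9
tool_pos: [0.5406, 0.3695, 0.0303]
eef_rot: [0.777, 0.63, -0.0, -0.0]
contact_force: [0.1, 0.6, -0.2]
opening: 0.226
finger_force: 10.0
```

```bash
python3 scoop.py
```

```text
top 1552 [(np.float64(0.07), 0.4217), (np.float64(0.085), 0.472), (np.float64(0.1), 0.0035), (np.float64(0.115), 0.0024), (np.float64(0.13), 0.0023), (np.float64(0.145), 0.0005), (np.float64(0.16), -0.0007)]
scene 842 [(np.float64(0.07), 0.4712), (np.float64(0.085), 0.4839), (np.float64(0.1), 0.0039), (np.float64(0.115), 0.0024), (np.float64(0.13), 0.002), (np.float64(0.145), 0.0012), (np.float64(0.16), 0.0015)]
{'clock': 18.9, 'tool_pos': [0.541, 0.37, 0.03], 'contact_force': [0.062, 0.559, -0.172], 'moment': [-0.014, 0.034, -0.003], 'opening': 0.226, 'finger_force': 10.0}
```

>>> send_rows:
  rows: "0 0 0.008 0;0 0 0.016 0;0 0 0.022 0;0 0 0.022 0"

```text
clock: 19.33
tool_pos: [0.5411, 0.3704, 0.0249]
eef_rot: [0.777, 0.63, 0.001, -0.0]
contact_force: [-0.4, 2.0, 2.2]
opening: 0.228
finger_force: 10.0
```

>>> send_rows:
  rows: "0 0 0 0;0 0 0 0;0 0 0 0;0 0 0 0;0 0 0 0;0 0 0 0;0 0 0 0;0 0 0 0;0 0 0 0;0 0 0 0"
  jaw: -1

```text
clock: 20.17
tool_pos: [0.5407, 0.3697, 0.0245]
eef_rot: [0.777, 0.63, 0.0, -0.0]
contact_force: [-0.5, -0.0, 0.2]
opening: 0.956
finger_force: 0.0
```

>>> send_rows:
  rows: "0 0 -0.05 0;0 0 -0.12 0;0 0 -0.25 0;0 0 -0.38 0;0.12 0 -0.5 0;0.25 0 -0.6 0;0.38 0 -0.6 0;0.5 0 -0.6 0;0.5 0 -0.6 0;0.5 0 -0.6 0"

```text
clock: 21.0
tool_pos: [0.57, 0.5203, 0.2049]
eef_rot: [0.775, 0.632, 0.001, -0.001]
contact_force: [-0.8, -0.6, -0.5]
opening: 1.001
finger_force: 0.0
```

Run:
```python
from tr import *
print(sensors.get_state()["tool_pos"])
o=np.array([.541,.369]); ex=np.array([-.207,-.978]); ey=np.array([.978,-.207])
for n in ("top","scene"):
    p,d=eyes.snapshot(n); W=cloud(d,eyes.calibration(n)); r=W[...,:2]-o; a=r@ex; b=r@ey; z=W[...,2]
    print(n,[(int(round(x*1000)),round(float(np.median(z[k])*1000,),1)) for x in np.arange(.03,.2,.012) if (k:=(abs(b)<.03)&(abs(a-x)<.005)&(d>0)).sum()>3])
    if n=="top": cv2.imwrite("pics/m.png",p[:,:,::-1])
```

```text
[0.57004051 0.52028372 0.20491924]
top [(30, 38.5), (42, 11.0), (54, 1.5), (66, 1.3), (78, 2.0), (90, 1.7), (102, 1.6), (114, 1.7), (126, 1.3), (138, 1.5), (150, -0.3), (162, -0.5), (174, -0.1), (186, -0.8), (198, -0.7)]
scene [(30, 31.6), (42, 2.3), (54, 2.0), (66, 1.9), (78, 2.4), (90, 3.1), (102, 2.6), (114, 2.0), (126, 2.3), (138, 2.0), (150, 0.4), (162, 0.1), (174, -0.1), (186, -0.0), (198, 0.8)]
```

View pics/m.png

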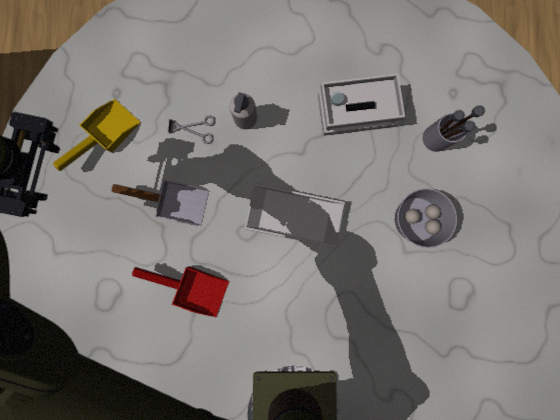

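The scoop lies flat at (182,202), clear of the tray. The tin at (427,217) holds the three balls, and the bystanders are unmoved. I hand the job in.

```bash
python3 -c "
from plant import finish_job; print(finish_job())"
```

```text
the job is handed in; nothing more can be done
None
```

The job is handed in (no verdict was returned): all three balls are in the upright tin, the empty scoop lies flat on the bare table, the bystanders look unmoved in the last picture, and about 21 s of the 64 s were used.

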